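Fetch the long shoehorn from the hall chest's drawer

TASK

Pull the drawer of the hall chest out by its handle to its stop; it opens less than half way. Take the long shoehorn by its wooden handle, tip the handle end up over the drawer front while the blade is still under the chest's top, draw it out on the slant without forcing it, and finish holding it still in the gripper with the whole shoehorn about 5 cm or more higher than the chest's top, no longer touching chest or drawer. Leave the brush lying in the drawer and do not disturb the things standing around.

Things in the scene. Friction and masses are not known exactly. Their poses are not given: they have to be found in the camera images.
- chest: low wooden chest with one drawer, fixed on the table: 344 mm wide (its y), 380 mm deep (its x), 110 mm high. Its top board is 15 mm thick (underside 95 mm above the table) and reaches to the front face. Origin: on the table, under the middle of its front face; its x points into the chest, y along the front, z up. The drawer slides out along the chest's -x
- drawer (a joint): how far the drawer is pulled out, m: 0 shut, fixed stop at 0.160. Slides with light friction (about 1.5 N) and stays where it is left; starts shut or up to 12 mm ajar
- drawer_handle (a point): middle of the drawer's steel bar handle, moving with the drawer: bar 10 mm thick, 120 mm long along the chest's y, 62 mm above the table; its centre line is 40 mm in front of the outer face of the drawer front (56 mm before its back face)
- drawer_front (a point): middle of the top edge of the drawer front, 95 mm above the table, moving with the drawer: the front is a panel 342 mm wide and 16 mm thick, this point half-way through it; its back face is level with the chest's front face when shut
- drawer_floor (a point): middle of the drawer's inner floor, 20 mm above the table, moving with the drawer. Inside: 345 mm long (from the back of the drawer front) and 300 mm wide, split by a 6 mm divider into two equal lengthwise compartments 147 mm wide; divider, sides and back stand 60 mm above this floor
- shoehorn_center (a point): middle of the long shoehorn, 9 mm above its underside. 300 mm long, 0.10 to 0.17 kg; it lies flat in the left or right compartment, front to back, handle towards the drawer front and 3 to 30 mm behind it. Its x points from handle to blade tip, y across, z up. Dark wooden handle 130 mm long, 26 wide, 18 high (x -150 to -20); steel blade up to 42 mm wide, 11 mm high, to x +150
- shoehorn_grip (a point): the shoehorn's handle, at x = -85 mm from its middle, 9 mm above its underside: where to take it (26 mm wide, grip across its y)
- shoehorn_butt (a point): the end of the shoehorn's handle, x = -150 mm, 9 mm above its underside; axes as the shoehorn's
- shoehorn_tip (a point): the tip of the shoehorn's blade, x = +150 mm, 3 mm above its underside; axes as the shoehorn's
- brush: wooden clothes brush with black bristles, 260 mm long, 50 mm wide, 38 mm high, lying front to back in the other compartment of the drawer. Origin: underside, under its middle
- dish: white china dish with keys, 170 mm across, 18 mm high, standing on the chest's top towards the back. Origin: centre of its underside
- mug: white mug, 80 mm across, 95 mm high. Origin: centre of its underside
- spray: green trigger spray bottle with a red head, 72 mm across, 210 mm high. Origin: centre of its underside
- aerosol: white and yellow aerosol can, 54 mm across, 190 mm high. Origin: centre of its underside
- cologne: amber bottle with a blue cap, 60 mm across, 150 mm high. Origin: centre of its underside
- glasses_case: black glasses case, 160 x 62 x 45 mm. Origin: centre of its underside
- polish_tin: flat black shoe-polish tin with a copper lid, 84 mm across, 28 mm high. Origin: centre of its underside

How it is judged (in metres and radians):
On the way, in this order (a step that is already met when the one before it is completed fails the run):
1. the drawer is pulled out to its stop (value of joint drawer above 0.145 m), for 0.1 s.
2. the shoehorn is tipped on the slant: its handle end is above the drawer front while its blade is still under the chest's top (angle between shoehorn_center's own x axis and vertical above 1.7 rad and height (world z) of shoehorn_butt above 0.105 m and height (world z) of shoehorn_tip below 0.095 m and x of shoehorn_tip in the frame of chest above 0.02 m), for 0.05 s.
At the end, for the whole second after the job is handed in: The gripper holds the shoehorn still (under 5 cm/s), both its ends are at least 45 mm above the chest's top (155 mm above the table), the chest and drawer do not touch it, and the brush still lies on the drawer's floor (height (world z) of each of shoehorn_butt, shoehorn_tip above 0.155 m and contact force between shoehorn and the fingers above 2 N and contact force between shoehorn and chest below 0.2 N and linear speed of shoehorn below 0.05 m/s and z of brush in the frame of chest below 0.04 m); the arm keeps its last pose, push and grip.
It fails at once if the shoehorn is forced against the chest or drawer (over 60 N) (contact force between shoehorn and chest above 60 N).
It fails at once if the brush is lifted out of the drawer or onto the divider (z of brush in the frame of chest above 0.06 m).
It fails at once if a bystander is disturbed (moved more than 3 cm) (distance of any of dish, mug, spray, aerosol, cologne, glasses_case, polish_tin from where it was at the start of the episode above 0.03 m).
It also fails if it takes over 54 s, if anything falls off the work surface, if the arm or the gripper's body presses on something with over 40 N, if the wrist force passes 120 N, or if a joint passes its speed limit or range.

ROBOT

A 6-joint arm with a two-finger parallel gripper is mounted at the origin on the work surface. World frame = base frame: x ahead of the robot, y to its left, z up, the work surface at z = 0. Lengths are in m, angles in degrees, forces in N, time in s.
With the tool pointing down it reaches from about 0.325 to 0.9 m from the base axis. Payload 3.5 kg.
Tool frame: the origin (TCP) lies at the very end of the fingers, on their centre line; the grasp point (between the pads) lies 19 mm behind it (bot.hold_point_z is the distance from the TCP to the grasp point, in m); z points along the fingers, y is the line along which they close (so a half turn about z gives the same grasp; the last joint's range is limited). The gripper opens to 85 mm and grips with 20 to 120 N. Pads are 22 mm wide; open, the fingers measure 114 mm over their backs; the gripper's body (76 mm by 85 mm) begins 54 mm behind the grasp point. The pads swing forward as they close: fully open they stand 13 mm farther back than shut.
Start: joints at [68.503, 15.837, -1.513, 72.651, 0, 84.076], TCP at [0.168, 0.602, 0.231] pointing down, gripper open.
Joint ranges: [-178.77, 178.77], [-48.84, 107.48], [-61.69, 71.31], [-111.58, 123.2], [-90, 87.43], [-180, 180]. Speed limits (degrees/s): [147.25, 147.25, 180, 180, 180, 180].

INTERFACE

Orientations are given as a 3x3 rotation matrix whose columns are the frame's x, y, z axes.
In Python, from plant import sensors, optics, sign_off, bot gives the robot as it stands.
- The arm moves only by the tool jog_arm, never from a script. Its arguments are lists of equal length, an entry for each row: "delta_pos": the shift along the tool's x, y, z in m, a list of three; "turn": the turn about the tool's z in rad. In form: {"delta_pos": [[tx, ty, tz], ...], "turn": [turn, ...]}. A call has 1 to 12 rows; each row shifts and turns the commanded pose from where the row before left it, along the tool's axes as they then stand; what a row does not reach is not made up. A row lasts 1/12 s, in which the tool goes at most 41.7 mm and 7.16 degrees, less where a joint would pass 70% of its speed; a pose out of reach is approached as far as the arm can. A call is refused whole if a number of a shift passes 0.0417 or a number of a turn 0.125, either way. A call with a gripper value outside its range is refused whole. "fingers" is the opening, from 0 (shut) to 1 (fully open), set as the call begins (left out, the last holds). The fingers move at their own pace and stop on an object; "newtons" is the grip in N (left out, the last holds). Time passes only in rows, so rows that do not move let the fingers close. It gives the time, the measured TCP pose, the force, the opening and the grip force at its end, in the units of the state.
- sensors.read_state(): the state, without advancing time (a new reading comes with each control period).
- optics.camera(name): name is "side" or "top"; returns (picture, depth): 384x512x3 uint8, blue, green, red; 384x512 float32, m along the optical axis (not along the pixel's ray), 0 where there is no reading.
- optics.calibration(name): a dict with "camera_matrix" (3x3 intrinsics, pixels), "R" (3x3) and "t" (3): a world point X has camera coordinates R X + t. Camera axes: x right, y down, z forward; pixel columns grow to the right and rows downward; lengths in m; the calibration is good to about 2 mm. A picture is of the moment at which its call begins. calibration takes no time and is no camera call.
- sign_off(): hands the job in; it is judged then, once.
The state is a dict: "time": time; "qpos": joint angles; "qd": joint speeds; "tau": joint torques, N m; "ee_pos": TCP position; "orientation": TCP orientation; "contact_force": force on the tool from outside, world axes, zero at the start; "ft_torque": the same for the moment, N m; "width": finger opening in m; "grasp_force": force on a finger pad.
Only numpy, scipy, OpenCV 4.12 (cv2) and the standard library are available. Lean on these libraries where they do the work, as an engineer would, in place of code of your own. Each camera call takes 0.05 s, during which the arm holds its last target. There are 200 camera calls.

## Working session

There is one attempt and no reset: what is moved stays moved. The work goes in short steps, Python scripts to look and compute and a tool call to move; the robot and the scene stay as the last step left them, time stands still between calls to the robot, and variables do not carry over. Pictures are saved under pics/ and viewed, at most 13 in all, crops included, and the job is handed in when it is done.

Besides the shell and the picture viewer there is one more tool, called after "Call:" by a JSON object that holds its "method" and its "body", one argument or row to a line. jog_arm: Moves the arm, as the interface text tells. Its arguments: {"type":"object","properties":{"delta_pos":{"type":"array"},"turn":{"type":"array"},"fingers":{"type":"number"},"newtons":{"type":"number"}},"required":["delta_pos","turn"]}

```bash
ls; mkdir -p pics; python3 - <<'E'
from plant import sensors, optics, bot
import cv2,numpy as np
s=sensors.read_state(); print(s)
for n in("top","side"):
    p,d=optics.camera(n); cv2.imwrite(f"pics/{n}0.png",p); np.save(f"{n}0.npy",d)
    c=optics.calibration(n); print(n,c, -np.array(c["R"]).T@c["t"])
E
```

```text
pics
{'time': 0.0, 'qpos': array([ 6.85022115e+01,  1.58786932e+01, -1.60196861e+00,  7.26486925e+01,
       -4.73336362e-04,  8.40742161e+01]), 'qd': array([ 0.03686292,  0.06014816, -0.04507485, -0.01082561, -0.0767173 ,
       -0.00547768]), 'tau': array([ 6.87589727e-04, -4.45506978e+01,  2.95201653e+01,  1.64098910e-02,
       -9.14407724e-05, -5.53054392e-06]), 'ee_pos': array([0.16751188, 0.60130101, 0.23012104]), 'orientation': array([[-9.63293760e-01,  2.68448245e-01, -8.19666479e-04],
       [ 2.68449402e-01,  9.63291489e-01, -2.10362328e-03],
       [ 2.24863766e-04, -2.24644615e-03, -9.99997451e-01]]), 'contact_force': array([0.0497496 , 0.20689688, 0.71703945]), 'ft_torque': array([0.01859386, 0.01032877, 0.01210731]), 'grasp_force': 0.0, 'width': 0.08492428681630816}
top {'camera_matrix': array([[442.8064648 ,   0.        , 259.58650681],
       [  0.        , 442.8064648 , 180.49819768],
       [  0.        ,   0.        ,   1.        ]]), 'R': array([[-0.0071713 , -0.99996959, -0.00306383],
       [-0.98804773,  0.00755753, -0.15396288],
       [ 0.15398135,  0.0019231 , -0.98807188]]), 't': array([0.02778465, 0.58879627, 1.79992036])} [0.30480391 0.01987254 1.8691886 ]
side {'camera_matrix': array([[412.57109858,   0.        , 259.22669196],
       [  0.        , 412.57109858, 190.05725627],
       [  0.        ,   0.        ,   1.        ]]), 'R': array([[ 0.97706581, -0.21252274, -0.01328482],
       [-0.16232747, -0.70301259, -0.69240385],
       [ 0.13781216,  0.67868062, -0.72138785]]), 't': array([-0.56913807,  0.17263535,  1.32411834])} [ 0.4016292  -0.89824341  1.06717536]
```

View pics/top0.png

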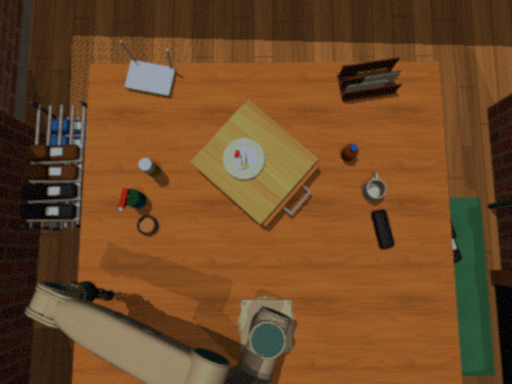

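View pics/side0.png

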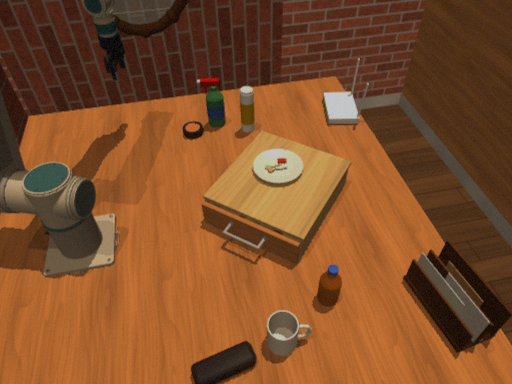

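The top view shows the chest turned about 45°. Its top corners are at about (250,101), (318,161), (264,223) and (192,160), and the front with the handle at about (298,202) faces lower right.

```bash
cat > h.py <<'E'
from plant import sensors, optics, bot
import cv2,numpy as np
def ray(n,u,v,z):
    c=optics.calibration(n);R=np.array(c["R"]);C=-R.T@c["t"]
    d=R.T@np.linalg.inv(c["camera_matrix"])@[u,v,1]
    return C+d*(z-C[2])/d[2]
def proj(n,X):
    c=optics.calibration(n);p=np.array(c["camera_matrix"])@(np.array(c["R"])@X+c["t"]);return p[:2]/p[2]
def crop(n,p,x0,y0,w,h,s,f):
    cv2.imwrite(f,cv2.resize(p[y0:y0+h,x0:x0+w],None,fx=s,fy=s,interpolation=cv2.INTER_CUBIC))
E
python3 - <<'E'
from h import *
p=cv2.imread("pics/top0.png");q=cv2.imread("pics/side0.png")
a=cv2.resize(p[95:235,185:325],None,fx=4,fy=4,interpolation=2)
cv2.imwrite("pics/c0.png",a)
crop("s",q,195,130,160,130,5,"pics/c1.png")
d=np.load("top0.npy")
# fit top board by depth: height mask
c=optics.calibration("top");R=c["R"];K=c["camera_matrix"]
v,u=np.mgrid[:384,:512];P=np.stack([(u-K[0,2])/K[0,0]*d,(v-K[1,2])/K[1,1]*d,d],-1)
W=(P-c["t"])@R
m=((abs(W[...,2]-.115)<.03)&(d>0)).astype(np.uint8);m[:95]=0;m[235:]=0;m[:,:185]=0;m[:,325:]=0
m=cv2.morphologyEx(m,cv2.MORPH_OPEN,np.ones((7,7)))
pts=W[m>0][:,:2].astype(np.float32);print(len(pts),np.median(W[m>0][:,2]))
r=cv2.minAreaRect(pts);print(r,cv2.boxPoints(r))
E
```

```text
7907 0.11205019533375461
((0.6647578477859497, 0.04738768935203552), (0.38638344407081604, 0.3566967844963074), 48.064414978027344) [[ 0.40297604  0.02286232]
 [ 0.6683216  -0.21551627]
 [ 0.92653966  0.07191306]
 [ 0.6611941   0.31029165]]
```

View pics/c0.png

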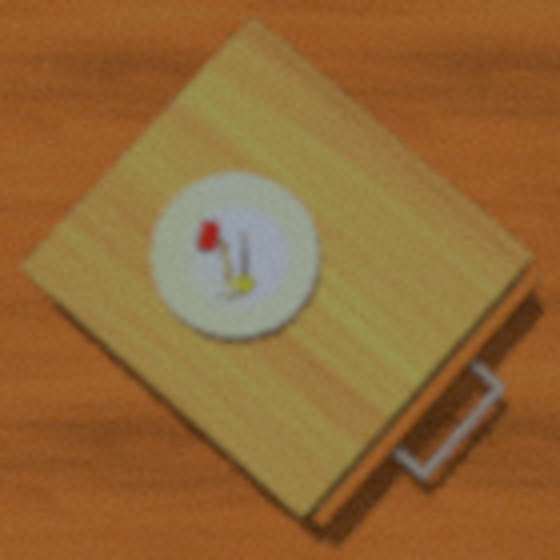

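View pics/c1.png

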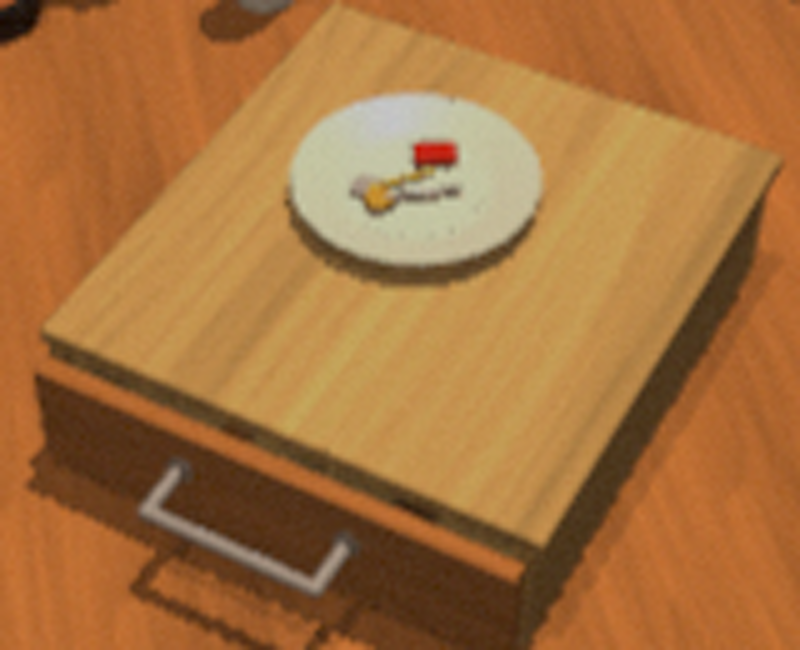

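The crop gives the top corners at (255,18), (533,258), (303,518) and (22,266). The handle bar ends are at about (425,476) and (500,386). In the side crop the drawer is slightly ajar.

```bash
python3 - <<'E'
from h import *
f=lambda x,y,z: ray("top",(x+.5)/4-.5+185,(y+.5)/4-.5+95,z)
B,Rr,F,L=[f(*c,.110) for c in((255,18),(533,258),(303,518),(22,266))]
print("corners",B,Rr,F,L)
print("sizes",[np.linalg.norm(a-b) for a,b in((B,Rr),(Rr,F),(F,L),(L,B))])
cx=(B+L-Rr-F)[:2]; cx/=np.linalg.norm(cx)
cy0=(F-Rr)+(L-B); cy0=cy0[:2]/np.linalg.norm(cy0[:2]); print("yaw",np.degrees(np.arctan2(cx[1],cx[0])),np.degrees(np.arctan2(cy0[1],cy0[0]))-90)
ctr=(B+Rr+F+L)[:2]/4; O=ctr-.19*cx; print("ctr",ctr,"O",O)
h=[f(425,476,.062),f(500,386,.062)]
cy=np.array([-cx[1],cx[0]])
g=lambda n,x,y,z: ray(n,(x+.5)/5-.5+195,(y+.5)/5-.5+130,z)
k=[g("side",147,510,.064),g("side",318,587,.064)]
for q in h+k: print("handle end",q,"chest fr",(q[:2]-O)@cx,(q[:2]-O)@cy)
for x,y in((45,335),(543,548),(340,5),(782,158)):
  q=g("side",x,y,.11);print("side corner",q,"chest fr",(q[:2]-O)@cx,(q[:2]-O)@cy)
for n,u,v,z in(("mug",375,190,.095),("case",383,229,.045),("cologne",350,153,.15)):print(n,ray("top",u,v,z))
E
```

```text
corners [0.92022313 0.06726207 0.11      ] [ 0.66474552 -0.21336991  0.11      ] [0.40409169 0.02142802 0.11      ] [0.66052147 0.30406412 0.11      ]
sizes [np.float64(0.37950377944925456), np.float64(0.3508140300792683), np.float64(0.38162730881591905), np.float64(0.3514543530088763)]
yaw 47.73491675171572 47.81387515227709
ctr [0.66239545 0.04484608] O [ 0.53460874 -0.09576173]
handle end [ 0.44860763 -0.10334535  0.062     ] chest fr -0.06345322878496308 0.05854390295510042
handle end [ 0.54062072 -0.18212914  0.062     ] chest fr -0.05987199632706053 -0.06253652104631205
handle end [ 0.44993805 -0.10324636  0.064     ] chest fr -0.06248519097988241 0.05762591390814426
handle end [ 0.54036392 -0.18332765  0.064     ] chest fr -0.06093166230237212 -0.06315254656423229
side corner [0.40621576 0.01387425 0.11      ] chest fr -0.005217061609053636 0.1687530388558174
side corner [ 0.66623648 -0.21800309  0.11      ] chest fr -0.0019358555659388516 -0.17962478884253683
side corner [0.66211808 0.29994649 0.11      ] chest fr 0.3785982458423505 0.17177601839397938
side corner [0.92064804 0.06553943 0.11      ] chest fr 0.37900472289278075 -0.17719997154616968
mug [ 0.53889587 -0.44245803  0.095     ]
case [ 0.38416923 -0.48061125  0.045     ]
cologne [ 0.68032962 -0.33607263  0.15      ]
```

Call:
{"method": "jog_arm", "body": {
  "delta_pos": [
    [0,0,0],
    [0,0,0],
    [0,0,0],
    [0,0,0],
    [-0.015,-0.007,0],
    [-0.027,-0.0125,0],
    [-0.027,-0.0125,0],
    [-0.027,-0.0125,0],
    [-0.027,-0.0125,0],
    [-0.027,-0.0125,0],
    [-0.027,-0.0125,0],
    [-0.027,-0.0125,0]
  ],
  "turn": [0.114,0.114,0.114,0.114,0,0,0,0,0,0,0,0],
  "fingers": 0.4
}}

```text
time: 1.1
ee_pos: [0.2572, 0.3941, 0.2308]
orientation: [[-0.747, 0.665, -0.0], [0.665, 0.747, -0.001], [-0.0, -0.001, -1.0]]
contact_force: [0.2, 0.3, -0.4]
width: 0.0344
grasp_force: 0.0
```

Call:
{"method": "jog_arm", "body": {
  "delta_pos": [
    [-0.027,-0.0125,0],
    [-0.027,-0.0125,0],
    [-0.027,-0.0125,0],
    [-0.027,-0.0125,0],
    [-0.027,-0.0125,0],
    [-0.027,-0.0125,0],
    [-0.027,-0.0125,0],
    [-0.027,-0.0125,0],
    [-0.027,-0.0125,0],
    [-0.027,-0.0125,0],
    [-0.027,-0.0125,0],
    [-0.027,-0.0125,0]
  ],
  "turn": [0,0,0,0,0,0,0,0,0,0,0,0]
}}

```text
time: 2.1
ee_pos: [0.3993, 0.0668, 0.231]
orientation: [[-0.747, 0.665, -0.0], [0.665, 0.747, 0.0], [0.0, -0.0, -1.0]]
contact_force: [0.8, -0.2, -0.1]
width: 0.034
grasp_force: 0.0
```

```bash
cat >> h.py <<'E'
O=np.array([.5346,-.0958]);yaw=np.radians(48.3)
cx=np.array([np.cos(yaw),np.sin(yaw)]);cy=np.array([-cx[1],cx[0]])
def ch(p): p=np.asarray(p);return np.array([(p[:2]-O)@cx,(p[:2]-O)@cy,p[2]])
def w(x,y,z): return np.append(O+x*cx+y*cy,z)
def st(target=None):
    s=sensors.read_state();R=s["orientation"]
    print("t",s["time"],"tcp",s["ee_pos"].round(4),"chest",ch(s["ee_pos"]).round(4),"F",s["contact_force"].round(1),"w",round(s["width"],4),"g",round(s["grasp_force"],1),"yerr deg",np.degrees(np.arctan2(R[1,1],R[0,1])).round(2),"q",s["qpos"].round(0))
    if target is not None: print("tool delta",(R.T@(np.asarray(target)-s["ee_pos"])).round(4))
    return s
E
python3 -c "
from h import *
st([.4949,-.143,.045])"
```

```text
t 2.1 tcp [0.3993 0.0668 0.231 ] chest [0.0314 0.2092 0.231 ] F [ 0.8 -0.2 -0.1] w 0.034 g 0.0 yerr deg 48.3 q [  0.  -7. -26.  71.   0.  42.]
tool delta [-0.211 -0.093  0.186]
```

Call:
{"method": "jog_arm", "body": {
  "delta_pos": [
    [-0.0264,-0.0116,0],
    [-0.0264,-0.0116,0],
    [-0.0264,-0.0116,0],
    [-0.0264,-0.0116,0],
    [-0.0264,-0.0116,0],
    [-0.0264,-0.0116,0],
    [-0.0264,-0.0116,0],
    [-0.0264,-0.0116,0],
    [0,0,0.02],
    [0,0,0.03],
    [0,0,0.03],
    [0,0,0.02]
  ],
  "turn": [0,0,0,0,0,0,0,0,0,0,0,0]
}}

```text
time: 3.1
ee_pos: [0.4936, -0.1411, 0.1283]
orientation: [[-0.746, 0.666, -0.003], [0.666, 0.746, 0.002], [0.004, -0.001, -1.0]]
contact_force: [-0.6, 0.4, -0.1]
width: 0.0341
grasp_force: 0.0
```

```bash
python3 -c "
from h import *
s=st([.4949,-.143,.044])
p,d=optics.camera('side');crop('s',p,195,130,160,130,5,'pics/c2.png')"
```

```text
t 3.1 tcp [ 0.4936 -0.1411  0.1283] chest [-0.0611  0.0005  0.1283] F [-0.6  0.4 -0.1] w 0.0341 g 0.0 yerr deg 48.26 q [-23.   9. -23.  58.   0.  19.]
tool delta [-0.0025 -0.0004  0.0843]
```

View pics/c2.png

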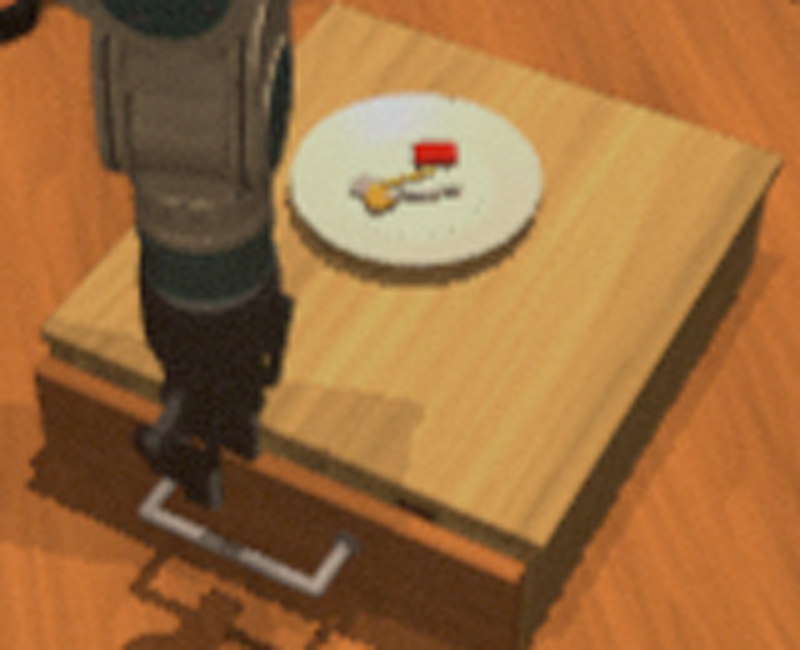

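The gripper is above the handle bar (bar ends at about (147,510) and (318,587)), with its fingers straddling the bar line. I'll go down and grip.

Call:
{"method": "jog_arm", "body": {
  "delta_pos": [
    [-0.002,0,0.015],
    [0,0,0.015],
    [0,0,0.013],
    [0,0,0.01],
    [0,0,0.01],
    [0,0,0.01],
    [0,0,0.01],
    [0,0,0.002],
    [0,0,0],
    [0,0,0]
  ],
  "turn": [0,0,0,0,0,0,0,0,0,0]
}}

```text
time: 3.98
ee_pos: [0.5, -0.1407, 0.0514]
orientation: [[-0.749, 0.663, 0.007], [0.663, 0.749, 0.006], [-0.001, 0.009, -1.0]]
contact_force: [-8.3, 8.7, 32.7]
width: 0.0341
grasp_force: 13.9
```

Call:
{"method": "jog_arm", "body": {
  "delta_pos": [
    [0,0,0],
    [0,0,0],
    [0,0,0],
    [0,0,0],
    [0,0,0],
    [0,0,0],
    [0,0,0]
  ],
  "turn": [0,0,0,0,0,0,0],
  "fingers": 0,
  "newtons": 40
}}

```text
time: 4.57
ee_pos: [0.4989, -0.1435, 0.0482]
orientation: [[-0.747, 0.665, 0.004], [0.665, 0.747, -0.001], [-0.004, 0.002, -1.0]]
contact_force: [-0.3, 2.3, 10.4]
width: 0.0085
grasp_force: 39.1
```

Call:
{"method": "jog_arm", "body": {
  "delta_pos": [
    [0,-0.006,-0.002],
    [0,-0.01,0],
    [0,-0.015,0],
    [0,-0.015,0],
    [0,-0.015,0],
    [0,-0.015,0],
    [0,-0.015,0],
    [0,-0.015,0],
    [0,-0.015,0],
    [0,-0.015,0],
    [0,-0.01,0],
    [0,0,0]
  ],
  "turn": [0,0,0,0,0,0,0,0,0,0,0,0]
}}

```text
time: 5.57
ee_pos: [0.3992, -0.2546, 0.0484]
orientation: [[-0.745, 0.667, -0.0], [0.667, 0.745, -0.004], [-0.003, -0.003, -1.0]]
contact_force: [1.9, -3.5, -3.5]
width: 0.0085
grasp_force: 40.2
```

```bash
python3 -c "
from h import *
s=st()"
```

```text
t 5.5667 tcp [ 0.3992 -0.2546  0.0484] chest [-0.2086 -0.0045  0.0484] F [ 1.9 -3.5 -3.5] w 0.0085 g 40.2 yerr deg 48.16 q [-40.  11. -33.  46.  -0.   2.]
```

Call:
{"method": "jog_arm", "body": {
  "delta_pos": [
    [0,-0.004,0],
    [0,-0.004,0],
    [0,-0.004,0],
    [0,-0.004,0],
    [0,0,0],
    [0,0,0]
  ],
  "turn": [0,0,0,0,0,0]
}}

```text
time: 6.07
ee_pos: [0.3932, -0.2612, 0.0484]
orientation: [[-0.748, 0.664, 0.011], [0.664, 0.748, 0.008], [-0.003, 0.013, -1.0]]
contact_force: [12.6, 7.0, -4.7]
width: 0.0086
grasp_force: 40.3
```

Call:
{"method": "jog_arm", "body": {
  "delta_pos": [
    [0,0.004,0],
    [0,0.003,0],
    [0,0,0],
    [0,0,0],
    [0,0,0]
  ],
  "turn": [0,0,0,0,0],
  "fingers": 0.35
}}

```text
time: 6.48
ee_pos: [0.3932, -0.2582, 0.0481]
orientation: [[-0.747, 0.665, -0.001], [0.665, 0.747, 0.001], [0.001, -0.0, -1.0]]
contact_force: [0.6, 0.4, -0.9]
width: 0.03
grasp_force: 0.0
```

Call:
{"method": "jog_arm", "body": {
  "delta_pos": [
    [0,0,-0.01],
    [0,0,-0.02],
    [0,0,-0.03],
    [0,0,-0.03],
    [0,-0.01,-0.04],
    [0,-0.03,-0.04],
    [0,-0.03,-0.02],
    [0,-0.03,0],
    [0,0,0]
  ],
  "turn": [0,0,0,0,0,0,0,0,0]
}}

```text
time: 7.23
ee_pos: [0.3291, -0.3337, 0.2349]
orientation: [[-0.744, 0.669, 0.002], [0.669, 0.744, -0.006], [-0.006, -0.003, -1.0]]
contact_force: [0.3, 0.2, -0.9]
width: 0.0301
grasp_force: 0.0
```

```bash
python3 -c "
from h import *
s=st()
p,d=optics.camera('top');cv2.imwrite('pics/top3.png',p);crop('s',p,240,140,130,110,6,'pics/c3.png')
q,d=optics.camera('side');cv2.imwrite('pics/side3.png',q);crop('s',q,160,170,160,120,5,'pics/c4.png')"
```

```text
t 7.2333 tcp [ 0.3291 -0.3337  0.2349] chest [-0.3144 -0.0048  0.2349] F [ 0.3  0.2 -0.9] w 0.0301 g 0.0 yerr deg 48.03 q [-53.  -1. -20.  70.  -0. -11.]
```

View pics/c3.png

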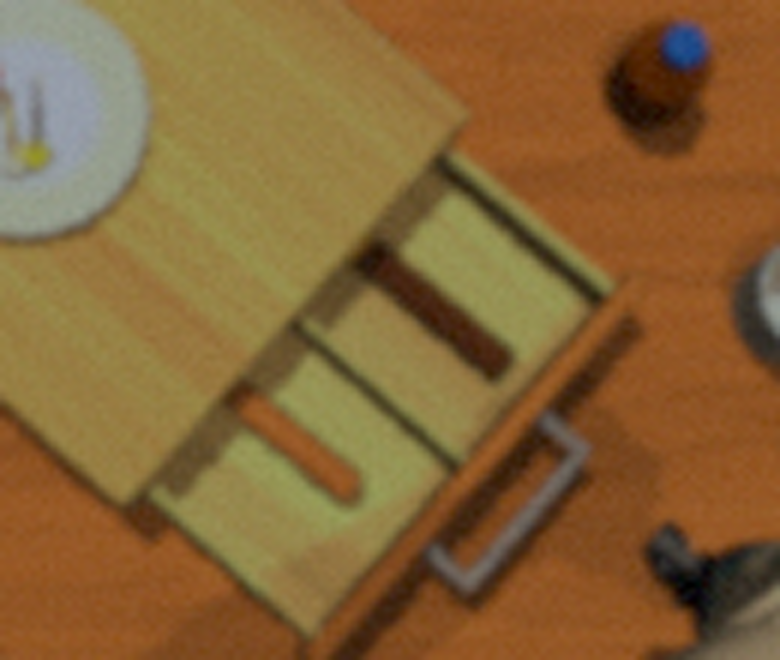

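The open drawer shows a dark handle in the right compartment, from about (495,360) to (375,255). The left compartment has a lighter one, from about (350,488) to (240,395). I'll check which is the shoehorn in the side view.

View pics/c4.png

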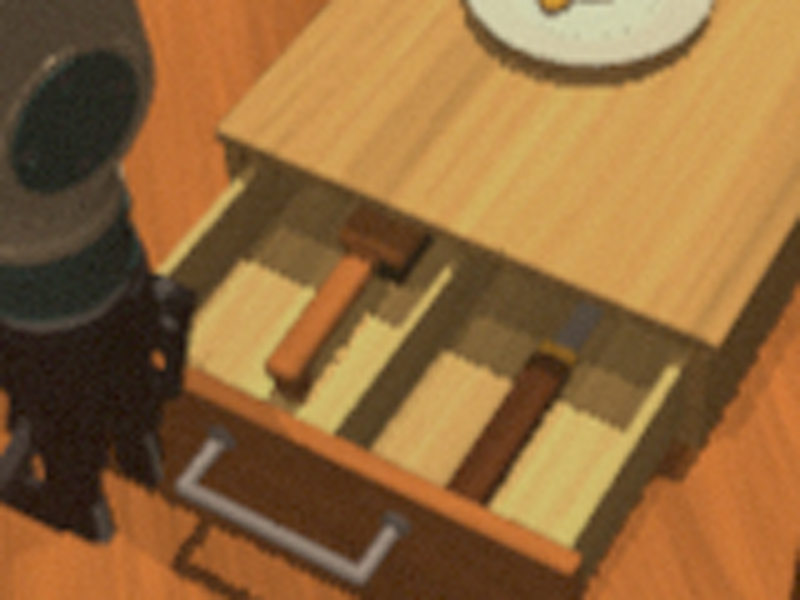

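```bash
python3 - <<'E'
from h import *
f=lambda x,y,z: ch(ray("top",(x+.5)/6-.5+240,(y+.5)/6-.5+140,z)).round(4)
print("dark near end corners",f(486,381,.038),f(515,354,.038))
print("dark far corners",f(362,262,.038),f(388,243,.038))
print("light end",f(350,490,.038),f(240,390,.038))
print("divider",f(455,465,.08),f(303,325,.08),"front R",f(632,282,.095))
E
```

```text
dark near end corners [-0.1269 -0.0579  0.038 ] [-0.1299 -0.0855  0.038 ]
dark far corners [-0.0084 -0.0646  0.038 ] [-0.0133 -0.0868  0.038 ]
light end [-0.1051  0.0614  0.038 ] [-0.0031  0.0591  0.038 ]
divider [-0.1464  0.0063  0.08  ] [-0.0077  0.0018  0.08  ] front R [-0.1558 -0.1645  0.095 ]
```

The side view confirms it: the right compartment holds the dark handle with the brass ferrule and steel blade at about (575,325). The brush is on the left. I'll turn and move over the shoehorn handle.

Call:
{"method": "jog_arm", "body": {
  "delta_pos": [
    [0,0,0],
    [0,0,0],
    [0,0,0],
    [0,0,0],
    [0,0,0],
    [0,0,0],
    [0,0,0],
    [0,0,0],
    [0,0,0],
    [0,0,0],
    [0,0,0],
    [0,0,0]
  ],
  "turn": [-0.12,-0.12,-0.12,-0.12,-0.12,-0.12,-0.12,-0.12,-0.12,-0.12,-0.12,-0.12],
  "fingers": 0.62
}}

```text
time: 8.33
ee_pos: [0.3307, -0.3279, 0.2309]
orientation: [[-0.752, -0.659, -0.001], [-0.659, 0.752, 0.002], [-0.001, 0.002, -1.0]]
contact_force: [0.8, 0.0, 0.7]
width: 0.0532
grasp_force: 0.0
```

Call:
{"method": "jog_arm", "body": {
  "delta_pos": [
    [0,0,0],
    [-0.02,-0.006,0],
    [-0.028,-0.008,0],
    [-0.028,-0.008,0],
    [-0.028,-0.008,0],
    [-0.028,-0.008,0],
    [-0.028,-0.008,0],
    [-0.028,-0.008,0],
    [-0.028,-0.008,0],
    [-0.02,-0.006,0],
    [0,0,0],
    [0,0,0]
  ],
  "turn": [-0.109,0,0,0,0,0,0,0,0,0,0,0]
}}

```text
time: 9.33
ee_pos: [0.5413, -0.2011, 0.2307]
orientation: [[-0.679, -0.734, -0.002], [-0.734, 0.679, 0.001], [0.001, 0.002, -1.0]]
contact_force: [0.3, -0.2, 0.2]
width: 0.0528
grasp_force: 0.0
```

```bash
python3 -c "
from h import *
s=st(w(-.070,-.0735,.06))
# side check of ferrule & handle axis
f=lambda x,y,z: ch(ray('side',(x+.5)/5-.5+160,(y+.5)/5-.5+170,z)).round(4)
print(f(555,355,.038),f(470,490,.038),f(540,362,.038),f(570,362,.038))
"
```

```text
t 9.3333 tcp [ 0.5413 -0.2011  0.2307] chest [-0.0742 -0.075   0.2307] F [ 0.3 -0.2  0.2] w 0.0528 g 0.0 yerr deg 137.24 q [-27.  11.  -8.  71.  -0. -74.]
tool delta [-0.0043  0.0012  0.1707]
[-0.0057 -0.0745  0.038 ] [-0.1161 -0.0775  0.038 ] [-0.0149 -0.069   0.038 ] [-0.0059 -0.0852  0.038 ]
```

Call:
{"method": "jog_arm", "body": {
  "delta_pos": [
    [0,0,0.02],
    [0,0,0.03],
    [0,0,0.03],
    [0,0,0.03],
    [0,0,0.025],
    [0,0,0.02],
    [0,0,0.015],
    [0,0,0.01],
    [0,0,0.01],
    [0,0,0.005],
    [0,0,0],
    [0,0,0]
  ],
  "turn": [0,0,0,0,0,0,0,0,0,0,0,0]
}}

```text
time: 10.33
ee_pos: [0.5413, -0.2033, 0.0371]
orientation: [[-0.681, -0.732, 0.001], [-0.732, 0.681, -0.0], [-0.0, -0.001, -1.0]]
contact_force: [-1.0, 0.0, 0.5]
width: 0.053
grasp_force: 0.0
```

Call:
{"method": "jog_arm", "body": {
  "delta_pos": [
    [0,0,0.005],
    [0,0,0.004],
    [0,0,0.004],
    [0,0,0.001],
    [0,0,0],
    [0,0,0]
  ],
  "turn": [0,0,0,0,0,0]
}}

```text
time: 10.83
ee_pos: [0.541, -0.2031, 0.0225]
orientation: [[-0.681, -0.732, -0.0], [-0.732, 0.681, 0.0], [0.0, 0.0, -1.0]]
contact_force: [0.1, 0.5, -0.7]
width: 0.0529
grasp_force: 0.0
```

Call:
{"method": "jog_arm", "body": {
  "delta_pos": [
    [0,0,0],
    [0,0,0],
    [0,0,0],
    [0,0,0],
    [0,0,0],
    [0,0,0],
    [0,0,0]
  ],
  "turn": [0,0,0,0,0,0,0],
  "fingers": 0,
  "newtons": 30
}}

```text
time: 11.42
ee_pos: [0.5414, -0.2032, 0.023]
orientation: [[-0.681, -0.732, 0.001], [-0.732, 0.681, -0.0], [-0.0, -0.001, -1.0]]
contact_force: [-1.0, 0.9, 3.4]
width: 0.0257
grasp_force: 30.1
```

Call:
{"method": "jog_arm", "body": {
  "delta_pos": [
    [0,0,-0.004],
    [0,0,-0.006],
    [0,0,-0.006],
    [0,0,-0.006],
    [0,0,-0.006],
    [0,0,-0.006],
    [0,0,-0.006],
    [0,0,-0.006],
    [0,0,-0.006],
    [0,0,-0.004],
    [0,0,0],
    [0,0,0]
  ],
  "turn": [0,0,0,0,0,0,0,0,0,0,0,0]
}}

```text
time: 12.42
ee_pos: [0.5413, -0.2032, 0.079]
orientation: [[-0.681, -0.732, 0.001], [-0.732, 0.681, -0.0], [-0.0, -0.001, -1.0]]
contact_force: [0.1, 0.6, -1.2]
width: 0.0254
grasp_force: 30.2
```

Call:
{"method": "jog_arm", "body": {
  "delta_pos": [
    [0,0,-0.003],
    [0,0,-0.003],
    [0,0,-0.003],
    [0,0,-0.003],
    [0,0,-0.003],
    [0,0,-0.003],
    [0,0,0],
    [0,0,0]
  ],
  "turn": [0,0,0,0,0,0,0,0]
}}

```text
time: 13.08
ee_pos: [0.541, -0.2032, 0.0969]
orientation: [[-0.681, -0.732, -0.0], [-0.732, 0.681, -0.0], [0.0, -0.0, -1.0]]
contact_force: [0.3, 0.3, -2.9]
width: 0.0254
grasp_force: 29.9
```

```bash
python3 -c "
from h import *
s=st()
p,d=optics.camera('side');cv2.imwrite('pics/side5.png',p);crop('s',p,190,180,160,120,5,'pics/c5.png')"
```

```text
t 13.0833 tcp [ 0.541  -0.2032  0.0969] chest [-0.0759 -0.0762  0.0969] F [ 0.3  0.3 -2.9] w 0.0254 g 29.9 yerr deg 137.05 q [-27.  17. -17.  56.  -0. -74.]
```

View pics/c5.png

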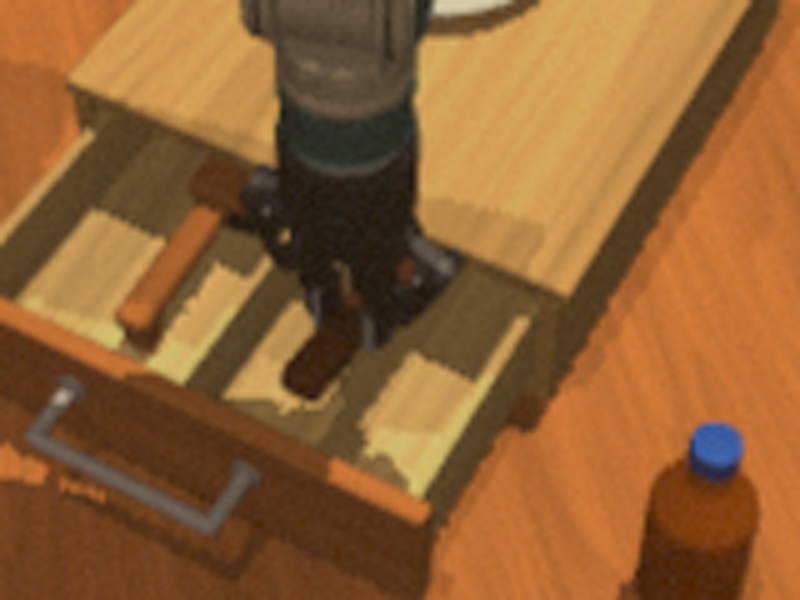

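The horn is lifted, with the butt end at about (303,380) hanging over the compartment and the blade under the top. I'll estimate its slant.

```bash
python3 - <<'E'
from h import *
for z in np.arange(.07,.14,.01):
    print(z.round(3),ch(ray('side',(303+.5)/5-.5+190,(378+.5)/5-.5+180,z)).round(4))
E
```

```text
0.07 [-0.1019 -0.0588  0.07  ]
0.08 [-0.1078 -0.0625  0.08  ]
0.09 [-0.1137 -0.0663  0.09  ]
0.1 [-0.1195 -0.0701  0.1   ]
0.11 [-0.1254 -0.0738  0.11  ]
0.12 [-0.1313 -0.0776  0.12  ]
0.13 [-0.1372 -0.0814  0.13  ]
0.14 [-0.143  -0.0851  0.14  ]
```

Call:
{"method": "jog_arm", "body": {
  "delta_pos": [
    [0,0,-0.003],
    [0,0,-0.003],
    [0,0,-0.003],
    [0,0,-0.002],
    [0,0,0],
    [0,0,0]
  ],
  "turn": [0,0,0,0,0,0]
}}

```text
time: 13.63
ee_pos: [0.5412, -0.2033, 0.108]
orientation: [[-0.681, -0.732, 0.0], [-0.732, 0.681, -0.0], [0.0, -0.001, -1.0]]
contact_force: [0.1, 0.4, -2.7]
width: 0.0257
grasp_force: 29.9
```

```bash
python3 -c "
from h import *
s=st()
p,d=optics.camera('side');cv2.imwrite('pics/side6.png',p);crop('s',p,190,180,160,120,5,'pics/c6.png')"
```

```text
t 13.6333 tcp [ 0.5412 -0.2033  0.108 ] chest [-0.0759 -0.0765  0.108 ] F [ 0.1  0.4 -2.7] w 0.0257 g 29.9 yerr deg 137.05 q [-27.  16. -16.  57.  -0. -74.]
```

View pics/c6.png

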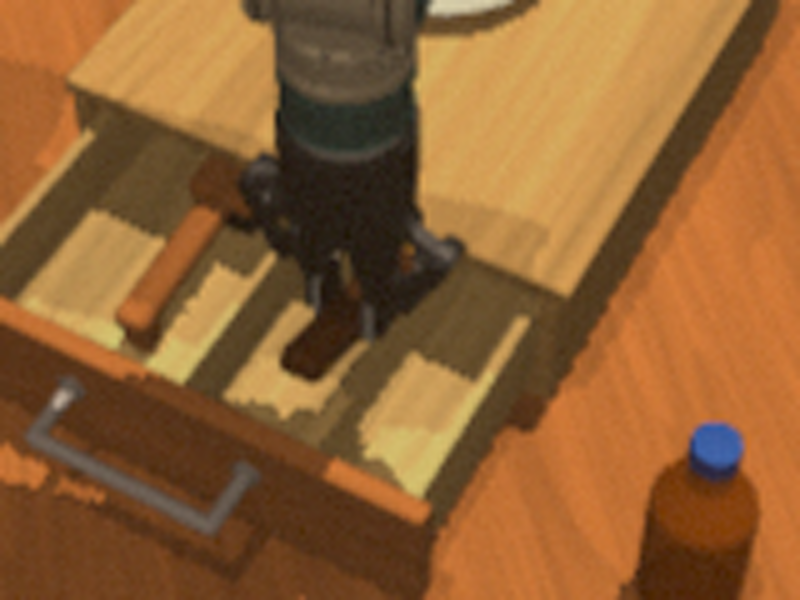

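The butt end has risen to about (303,362), roughly 0.125 m high, with the blade still under the top and little force. I'll draw it out on the slant.

Call:
{"method": "jog_arm", "body": {
  "delta_pos": [
    [0.006,0,0],
    [0.01,0,-0.001],
    [0.012,0,-0.002],
    [0.012,0,-0.002],
    [0.012,0,-0.002],
    [0.015,0,-0.002],
    [0.015,0,-0.002],
    [0.015,0,-0.002],
    [0.015,0,-0.002],
    [0.015,0,-0.002],
    [0.015,0,-0.002],
    [0.01,0,0]
  ],
  "turn": [0,0,0,0,0,0,0,0,0,0,0,0]
}}

```text
time: 14.68
ee_pos: [0.4362, -0.3163, 0.1274]
orientation: [[-0.683, -0.731, 0.001], [-0.731, 0.683, -0.001], [0.001, -0.001, -1.0]]
contact_force: [0.9, 0.5, -1.6]
width: 0.0252
grasp_force: 30.0
```

Call:
{"method": "jog_arm", "body": {
  "delta_pos": [
    [0.012,0,-0.002],
    [0.015,0,-0.002],
    [0.015,0,-0.002],
    [0.01,0,0],
    [0,0,0]
  ],
  "turn": [0,0,0,0,0]
}}

```text
time: 15.1
ee_pos: [0.4012, -0.3541, 0.1333]
orientation: [[-0.683, -0.731, 0.001], [-0.731, 0.683, -0.001], [0.001, -0.001, -1.0]]
contact_force: [-1.2, 0.0, 2.4]
width: 0.0252
grasp_force: 30.4
```

```bash
python3 -c "
from h import *
s=st()
p,d=optics.camera('side');cv2.imwrite('pics/side7.png',p);crop('s',p,160,180,160,120,5,'pics/c7.png')"
```

```text
t 15.1 tcp [ 0.4012 -0.3541  0.1333] chest [-0.2816 -0.0723  0.1333] F [-1.2  0.   2.4] w 0.0252 g 30.4 yerr deg 136.93 q [-48.  11. -20.  59.  -0. -95.]
```

View pics/c7.png

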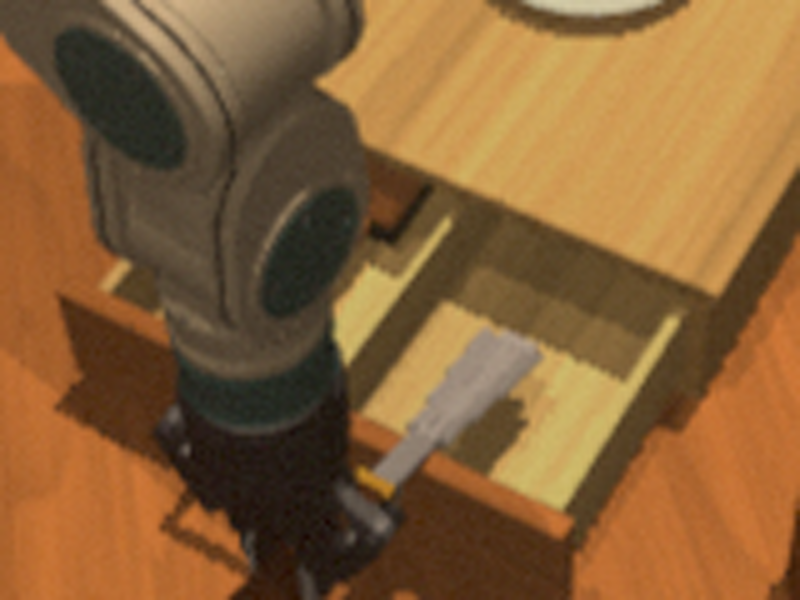

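The blade tip at about (515,345) is well out in front of the chest's top, so I'll lift straight up.

Call:
{"method": "jog_arm", "body": {
  "delta_pos": [
    [0,0,-0.008],
    [0,0,-0.015],
    [0,0,-0.02],
    [0,0,-0.02],
    [0,0,-0.02],
    [0,0,-0.02],
    [0,0,-0.02],
    [0,0,-0.02],
    [0,0,-0.02],
    [0,0,-0.02],
    [0,0,-0.015],
    [0,0,-0.01]
  ],
  "turn": [0,0,0,0,0,0,0,0,0,0,0,0]
}}

```text
time: 16.15
ee_pos: [0.4027, -0.3523, 0.3427]
orientation: [[-0.68, -0.733, 0.001], [-0.733, 0.68, -0.002], [0.001, -0.002, -1.0]]
contact_force: [0.0, -0.3, -1.1]
width: 0.0253
grasp_force: 30.0
```

Call:
{"method": "jog_arm", "body": {
  "delta_pos": [
    [0,0,-0.015],
    [0,0,-0.015],
    [0,0,-0.015],
    [0,0,-0.01],
    [0,0,-0.005],
    [0,0,0],
    [0,0,0],
    [0,0,0],
    [0,0,0],
    [0,0,0]
  ],
  "turn": [0,0,0,0,0,0,0,0,0,0],
  "newtons": 45
}}

```text
time: 16.98
ee_pos: [0.4018, -0.3522, 0.3997]
orientation: [[-0.681, -0.732, -0.001], [-0.732, 0.681, 0.001], [-0.0, 0.002, -1.0]]
contact_force: [-0.6, -0.4, -1.5]
width: 0.0247
grasp_force: 50.7
```

```bash
python3 -c "
from h import *
s=st()
p,d=optics.camera('side');cv2.imwrite('pics/side8.png',p)"
```

```text
t 16.9833 tcp [ 0.4018 -0.3522  0.3997] chest [-0.2797 -0.0714  0.3997] F [-0.6 -0.4 -1.5] w 0.0247 g 50.7 yerr deg 137.05 q [-48.   4.   5.  90.  -0. -95.]
```

View pics/side8.png

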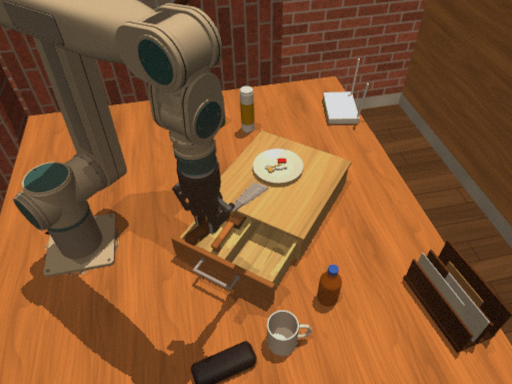

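The shoehorn is held high, with its tip at about (263,187), and the brush is still in the drawer. I'll hand it in.

```bash
python3 -c "
from plant import sign_off
print(sign_off())"
```

```text
the job is handed in; nothing more can be done
None
```

The job is handed in, but `sign_off` returned no verdict: the drawer was pulled to its stop, the shoehorn tipped and drawn out on the slant, and it is now held still at about 0.40 m, clear of the chest, with the brush still in the drawer.

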